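# Swap the vessels round the lab stations

## Task

Each of the three closed vessels has finished where it stands: move the conical flask from the balance to the magnetic stirrer, the slim bottle from the stirrer into the white tray, and the squat jar from the tray onto the balance, each upright in the middle of its new place. Clear the first place by parking one vessel on the empty rubber mat for a while. Set everything down gently without dropping or tipping it, and leave the tip box, the tube rack and the bowl where they are.

Things in the scene. Friction and masses are not known exactly. Their poses are not given: they have to be found in the camera images.
- flask: Loose white plastic conical (Erlenmeyer) flask with a dark rubber stopper, 100 mm high, 0.18 to 0.35 kg. Origin: centre of its underside; z up. Foot 76 mm across; the cone narrows to a plain neck 31 mm across from 60 to 86 mm above the origin, the stopper above it is 29 mm across (fixed in the neck, up to 100 mm). Take it by the neck. It starts on the balance.
- bottle: Loose slim amber glass bottle with a black cap, 106 mm high, 0.18 to 0.35 kg. Origin: centre of its underside; z up. Body 46 mm across up to 60 mm, shoulder to 73 mm, cap 30 mm across from 76 to 106 mm above the origin (closed for good: the cap will carry the bottle). It starts on the stirrer.
- jar: Loose squat white plastic jar with a metal lid, 52 mm high, 0.18 to 0.35 kg. Origin: centre of its underside; z up. Body 57 mm across up to 34 mm, lid 60 mm across from 34 to 52 mm (closed for good: the lid will carry the jar). It starts in the white tray.
- stirrer_top (a point): Magnetic stirrer, fixed: a white box 150 x 130 mm with a round white plate 110 mm across and a black knob on the end that faces the robot. This point: centre of the plate, on its upper face, 40 mm above the bench; vessels stand here. z up, x away from the knob.
- balance_top (a point): Balance, fixed: a grey box 172 x 130 mm with a square bare-metal pan 100 x 100 mm, and a display and two small buttons on the end that faces the robot. This point: centre of the pan, on its upper face, 40 mm above the bench; vessels stand here. The pan does not give. z up, x away from the display.
- tray: Open white plastic tray, fixed, 140 x 140 mm outside, walls 4 mm thick and 12 mm high. Origin: centre of its underside, on the bench; its inner floor, where vessels stand, is 4 mm above the origin. z up.
- mat: Flat black rubber mat, fixed, 120 x 120 mm, 4 mm thick; the free parking spot. Origin: centre of its underside; its upper face is 4 mm above the origin. z up.
- tipbox: Bystander: loose box of pipette tips, 75 x 115 mm, 58 mm high, clear with a green deck. Origin: centre of its underside. Leave it alone.
- tuberack: Bystander: loose white rack of eight capped tubes, 55 x 110 mm, 62 mm high. Origin: centre of its underside. Leave it alone.
- bowl: Bystander: loose small steel bowl, 84 mm across, 32 mm high. Origin: centre of its underside. Leave it alone.

How it is judged:
On the way:
1. one vessel stands released on the rubber mat, upright, within 40 mm of its centre (((horizontal distance between flask and mat below 0.04 m and height (world z) of flask between 0 and 0.008 m and angle between flask's own z axis and vertical below 0.1 rad and contact force between the fingers and flask below 0.1 N and linear speed of flask below 0.02 m/s) or (horizontal distance between bottle and mat below 0.04 m and height (world z) of bottle between 0 and 0.008 m and angle between bottle's own z axis and vertical below 0.1 rad and contact force between the fingers and bottle below 0.1 N and linear speed of bottle below 0.02 m/s) or (horizontal distance between jar and mat below 0.04 m and height (world z) of jar between 0 and 0.008 m and angle between jar's own z axis and vertical below 0.1 rad and contact force between the fingers and jar below 0.1 N and linear speed of jar below 0.02 m/s))), for 0.2 s.
At the end, for the whole second after the job is handed in: The flask stands on the stirrer plate, the bottle on the tray floor and the jar on the balance pan, each within 15 mm of the middle, upright within 0.1 rad, at rest and released (horizontal distance between flask and stirrer_top below 0.015 m and height (world z) of flask between 0.036 and 0.044 m and angle between each of flask, bottle, jar's own z axis and vertical below 0.1 rad and contact force between the fingers and flask below 0.1 N and linear speed of each of flask, bottle, jar below 0.02 m/s and horizontal distance between bottle and tray below 0.015 m and height (world z) of bottle between 0 and 0.008 m and contact force between the fingers and bottle below 0.1 N and horizontal distance between jar and balance_top below 0.015 m and height (world z) of jar between 0.036 and 0.044 m and contact force between the fingers and jar below 0.1 N); the robot touches nothing.
It fails at once if a vessel is tipped over (more than about 35 degrees) (angle between any of flask, bottle, jar's own z axis and vertical above 0.6 rad).
It fails at once if a vessel is dropped: it falls free of the fingers at more than 0.6 m/s (about 2 cm of fall) ((linear speed of flask above 0.6 m/s and contact force between the fingers and flask below 0.1 N) or (linear speed of bottle above 0.6 m/s and contact force between the fingers and bottle below 0.1 N) or (linear speed of jar above 0.6 m/s and contact force between the fingers and jar below 0.1 N)).
It fails at once if the tip box, the tube rack or the bowl is moved by more than 20 mm (distance of any of tipbox, tuberack, bowl from where it was at the start of the episode above 0.02 m).
It also fails if it takes over 128 s, if anything falls off the work surface, if the arm or the gripper's body presses on something with over 40 N, if the wrist force passes 120 N, or if a joint passes its speed limit or range.

## Robot

A 6-joint arm with a two-finger parallel gripper is mounted at the origin on the work surface. World frame = base frame: x ahead of the robot, y to its left, z up, the work surface at z = 0. Lengths are in m, angles in rad, forces in N, time in s.
With the tool pointing down it reaches from about 0.25 to 0.775 m from the base axis. Payload 4 kg.
Tool frame: the origin (TCP) lies midway between the tips of the shut fingers; the grasp point (between the pads) lies 19 mm behind it (robot.hold_point_z is the distance from the TCP to the grasp point, in m); z points along the fingers, y is the line along which they close (so a half turn about z gives the same grasp; the last joint's range is limited). The gripper opens to 94 mm and grips with 3 to 60 N. Pads are 16 mm wide; open, the fingers measure 119 mm over their backs; the gripper's body (75 mm by 177 mm) begins 78 mm behind the grasp point.
Start: joints at [1.237, 0.087, 1.371, -0, 1.684, -0.103], TCP at [0.126, 0.535, 0.206] pointing down, gripper open.
Joint ranges: [-3.1, 3.1], [-0.76, 2.03], [0.27, 2.55], [-1.08, 4.22], [0.17, 2.65], [-2.57, 2.57]. Speed limits (rad/s): [2.79, 2.79, 3.14, 3.14, 3.14, 3.14].

## Interface

Orientations are given as [roll, pitch, yaw] about the fixed x, y, z axes, in that order (R = Rz(yaw) Ry(pitch) Rx(roll)).
In Python, from bench import readout, imaging, robot gives the robot as it stands.
- The arm moves only by the tool carry_out, never from a script. Its argument "motion" is text: rows parted by semicolons, each of 7 numbers parted by spaces: the shift along the tool's x, y, z each as a share of 200 mm, from -1 to 1, then the turn, a rotation vector about the tool's x, y, z each as a share of 120 degrees, from -1 to 1, then the opening, from 0 (shut) to 1 (fully open). A call has 1 to 12 rows; each row shifts and turns the commanded pose from where the row before left it, along the tool's axes as they then stand; what a row does not reach is not made up. A row lasts 1/8 s, in which the tool goes at most 62.5 mm and 10.7 degrees, less where a joint would pass 70% of its speed; a pose out of reach is approached as far as the arm can. A call with a number of a shift or a turn outside -1 to 1 is refused whole. A call with a gripper value outside its range is refused whole. The fingers move at their own pace and stop on an object; the grip force is fixed at half the most. Time passes only in rows, so rows that do not move let the fingers close. It gives the time, the measured TCP pose, the force, the opening and the grip force at its end, in the units of the state.
- readout.get_obs(): the state, without advancing time (a new reading comes with each control period).
- imaging.snapshot(name): name is "scene" or "top" or "wrist"; returns a dict with "pixels" (384x512x3 uint8, red, green, blue), "fx", "fy", "cx", "cy" (pixels), "dist_coeffs" ([k1, k2, p1, p2, k3] as OpenCV has them; the pictures are not rectified), "R" (3x3) and "t" (3): a world point X has camera coordinates R X + t. Camera axes: x right, y down, z forward; pixel columns grow to the right and rows downward; lengths in m; the calibration is good to about 2 mm. A picture is of the moment at which its call begins. There is no depth.
- robot.close_job(): hands the job in; it is judged then, once.
The state is a dict: "time": time; "joint_positions": joint angles; "qvel": joint speeds; "joint_torque": joint torques, N m; "tool_pos": TCP position; "ee_rot": TCP orientation; "wrist_force": force on the tool from outside, world axes, zero at the start; "wrist_torque": the same for the moment, N m; "width": finger opening in m; "finger_force": force on a finger pad.
Only numpy, scipy, OpenCV 4.12 (cv2) and the standard library are available. Lean on these libraries where they do the work, as an engineer would, in place of code of your own. Each camera call takes 0.05 s, during which the arm holds its last target. There are 200 camera calls.

## Working session

There is one attempt and no reset: what is moved stays moved. The work goes in short steps, Python scripts to look and compute and a tool call to move; the robot and the scene stay as the last step left them, time stands still between calls to the robot, and variables do not carry over. Pictures are saved under pics/ and viewed, at most 14 in all, crops included, and the job is handed in when it is done.

Besides the shell and the picture viewer there is one more tool, called after ">>>" by a JSON object that holds its "fn" and its "kwargs". carry_out: Moves the arm, as the interface text tells. Its arguments: {"type":"object","properties":{"motion":{"type":"string"}},"required":["motion"]}

```bash
mkdir -p pics && ls && python3 - <<'E'
from bench import readout, imaging, robot
import cv2
o=readout.get_obs()
print(o['time'],o['tool_pos'],o['ee_rot'],o['width'],robot.hold_point_z)
for n in("top","scene"):
    s=imaging.snapshot(n); cv2.imwrite(f"pics/{n}0.png",s["pixels"][:,:,::-1]); print(n,s["fx"],s["cx"],s["cy"],s["dist_coeffs"],s["R"],s["t"])
E
```

```text
pics
0.0 [0.1256319  0.5348838  0.20432142] [-3.13940068e+00 -2.27638193e-04  2.91077743e+00] 0.09395675647772112 0.0188
top 395.1958512985696 255.603638578812 187.8881607930524 [-0.13655617  0.          0.          0.          0.        ] [[ 0.00555085 -0.9999312   0.01033314]
 [-0.99630641 -0.0064156  -0.08562935]
 [ 0.08568975 -0.00981966 -0.99627348]] [1.09434670e-03 6.34733658e-01 1.21730932e+00]
scene 499.23535916679805 260.58287381556624 191.8383312566853 [-0.18853838  0.          0.          0.          0.        ] [[ 0.44143834  0.8972464  -0.00900528]
 [ 0.77642086 -0.38698536 -0.49740624]
 [-0.44978087  0.2125823  -0.867471  ]] [-0.29024344 -0.4512496   1.87761149]
```

View pics/top0.png

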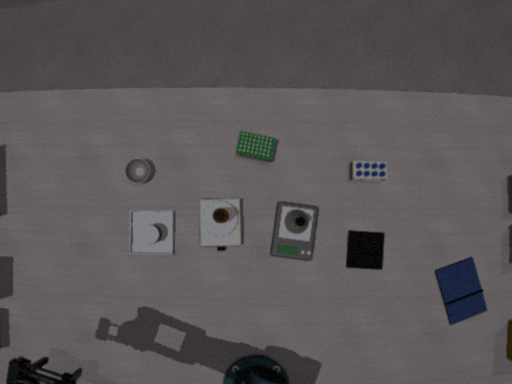

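View pics/scene0.png

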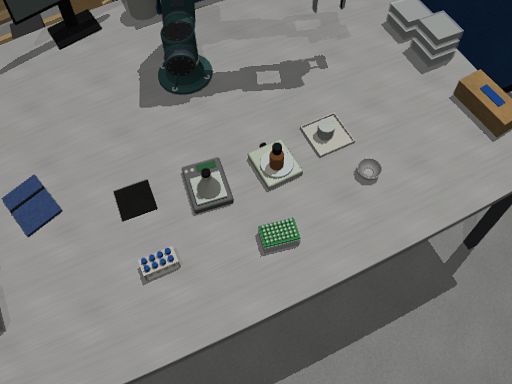

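The top view shows the tray at (153,232) with the jar, the stirrer at (220,222) with the bottle, the balance at (295,230) with the flask, and the mat at (365,250). The tip box, rack and bowl are at (257,146), (369,170) and (140,171). Next I'll enlarge this and write the helpers.

```bash
cat > h.py <<'E'
from bench import readout, imaging, robot
import cv2, numpy as np
from scipy.spatial.transform import Rotation as Ro
def K(s): return np.array([[s["fx"],0,s["cx"]],[0,s["fy"],s["cy"]],[0,0,1.]])
def cast(s,uv,z):
    "pixel(s) -> world points on plane z"
    n=cv2.undistortPoints(np.array(uv,float).reshape(-1,1,2),K(s),np.array(s["dist_coeffs"]))[:,0]
    R=np.array(s["R"]);t=np.array(s["t"]);c=-R.T@t
    d=np.c_[n,np.ones(len(n))]@R
    return c+d*((z-c[2])/d[:,2])[:,None]
def proj(s,X):
    return cv2.projectPoints(np.array(X,float).reshape(-1,1,3),cv2.Rodrigues(np.array(s["R"]))[0],np.array(s["t"]),K(s),np.array(s["dist_coeffs"]))[0][:,0]
def crop(s,x0,y0,x1,y1,k,name,g=1.0):
    im=s["pixels"][y0:y1,x0:x1,::-1]
    im=np.clip(255*(im/255.)**g,0,255).astype(np.uint8)
    cv2.imwrite(name,cv2.resize(im,None,fx=k,fy=k,interpolation=cv2.INTER_CUBIC))
def state():
    o=readout.get_obs(); R=Ro.from_euler('xyz',o['ee_rot']).as_matrix(); return o,R
def move(target,yaw=None):
    "report tool-frame shift (share of 200mm) and tool z turn (share of 120deg) to reach TCP target pointing down; yaw=world angle of tool x"
    o,R=state(); d=np.array(target)-o['tool_pos']
    print('t',round(o['time'],2),'pos',o['tool_pos'].round(4),'rot',o['ee_rot'].round(4))
    print('shift share',(R.T@d/0.2).round(4))
    if yaw is not None:
        W=Ro.from_euler('xyz',[np.pi,0,yaw]).as_matrix()
        print('turn share',(Ro.from_matrix(R.T@W).as_rotvec()/np.radians(120)).round(4))
E
python3 - <<'E'
from h import *
s=imaging.snapshot("top"); np.savez("top0.npz",**s)
crop(s,120,120,400,280,2.85,"pics/top_c.png",0.7)
for n,uv,z in [("jar",(151,233),.056),("tray",(153,232),.012),("stir",(220,222),.04),("cap",(221,215),.146),("bal",(295,225),.04),("stop",(300,221),.14),("mat",(365.5,250),.004),("tip",(257,146),.058),("rack",(369,170),.062),("bowl",(140,171),.03)]:
    print(n,cast(s,uv,z)[0].round(3))
w=imaging.snapshot("wrist"); R=np.array(w["R"]);o,T=state()
print(w["fx"],"cam in tool",T.T@(-R.T@w["t"]-o["tool_pos"]), (R@T).round(3))
E
```

```text
jar [0.491 0.326 0.056]
tray [0.493 0.331 0.012]
stir [0.527 0.115 0.04 ]
cap [0.547 0.104 0.146]
bal [ 0.519 -0.118  0.04 ]
stop [ 0.531 -0.121  0.14 ]
mat [ 0.438 -0.35   0.004]
tip [0.763 0.002 0.058]
rack [ 0.69  -0.348  0.062]
bowl [0.686 0.373 0.03 ]
338.6161580371617 cam in tool [ 0.06711219 -0.00060256 -0.17967953] [[-0.001  1.     0.   ]
 [-0.973 -0.001 -0.231]
 [-0.231 -0.     0.973]]
```

View pics/top_c.png

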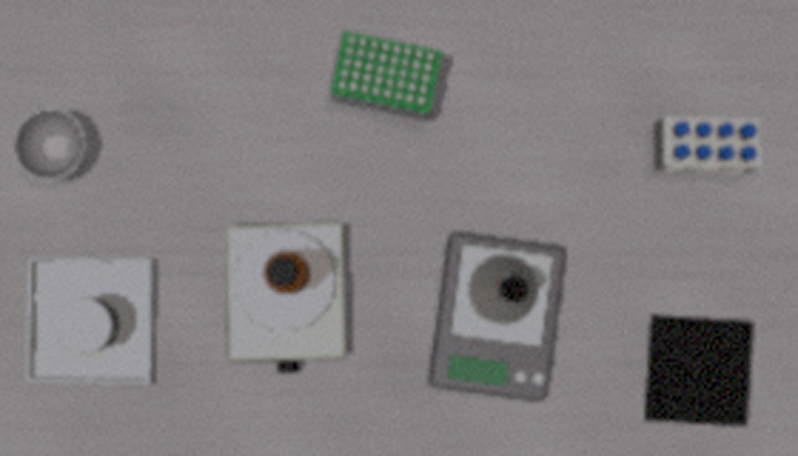

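The enlarged crop agrees with the first view: everything stands apart with clear gaps, and the balance is slightly rotated. I'll now fly the wrist camera over the places for finer measurements.

```bash
python3 -c "
from h import *
move([.47,.30,.29])"
```

```text
t 0.2 pos [0.1257 0.5351 0.2047] rot [-3.1403e+00 -1.0000e-04  2.9108e+00]
shift share [-1.9446 -0.7511 -0.4256]
```

>>> {"fn": "carry_out", "kwargs": {"motion": "-0.12 -0.05 -0.1 0 0 0 1;-0.22 -0.085 -0.11 0 0 0 1;-0.22 -0.085 -0.11 0 0 0 1;-0.22 -0.085 -0.1 0 0 0 1;-0.22 -0.085 0 0 0 0 1;-0.22 -0.085 0 0 0 0 1;-0.22 -0.085 0 0 0 0 1;-0.22 -0.085 0 0 0 0 1;-0.18 -0.07 0 0 0 0 1;-0.1 -0.03 0 0 0 0 1;0 0 0 0 0 0 1;0 0 0 0 0 0 1"}}

```text
time: 1.7
tool_pos: [0.4686, 0.3025, 0.2896]
ee_rot: [3.141, -0.001, 2.912]
wrist_force: [-0.7, -0.5, -0.1]
width: 0.0939
finger_force: 0.0
```

```bash
python3 -c "
from h import *
s=imaging.snapshot('wrist');np.savez('w1.npz',**s);crop(s,0,0,512,384,1.5,'pics/w1.png',.7)
move([.50,0.11,.29]); move([.49,-.12,.29])
for p in [(.491,.326,.056),(.493,.331,.012),(.547,.104,.146)]: print(proj(s,p))"
```

```text
t 1.75 pos [0.4685 0.3026 0.2897] rot [ 3.1410e+00 -2.0000e-04  2.9126e+00]
shift share [-0.3722 -0.902  -0.0019]
t 1.75 pos [0.4685 0.3026 0.2897] rot [ 3.1410e+00 -2.0000e-04  2.9126e+00]
shift share [-0.5845 -2.0333 -0.0026]
[[279.45655662 180.13729032]]
[[281.20074505 174.36425941]]
[[ 91.13000388 294.62966798]]
```

View pics/w1.png

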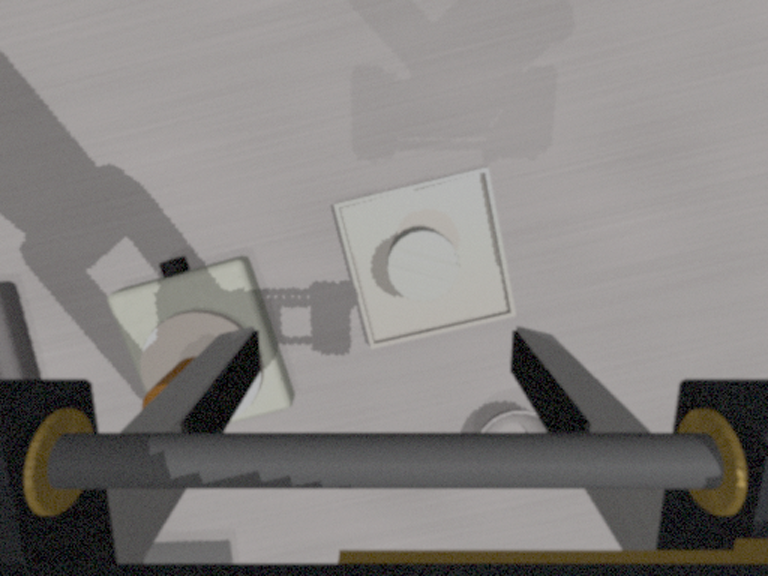

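The wrist view shows the tray (corners near (222,137), (326,112), (343,210) and (248,231) in raw px) and the jar lid near (283,175). I'll fit those two, then move on.

```bash
cat > fit.py <<'E'
from h import *
def quad(s,mask,z):
    "largest contour in mask -> min-area box -> world corners/centre at z"
    c=max(cv2.findContours(mask.astype(np.uint8),cv2.RETR_EXTERNAL,cv2.CHAIN_APPROX_NONE)[0],key=cv2.contourArea)
    W=cast(s,c[:,0].astype(float),z)[:,:2]
    (cx,cy),wh,a=cv2.minAreaRect((W*1000).astype(np.float32)); return np.array([cx,cy]).round(1),np.round(wh,1),round(a,1)
def win(mask,x0,y0,x1,y1):
    m=np.zeros(mask.shape,bool);m[y0:y1,x0:x1]=mask[y0:y1,x0:x1];return m
E
python3 - <<'E'
from fit import *
s=dict(np.load('w1.npz'));im=s['pixels'].astype(int);g=im.mean(2)
for n,(x,y) in dict(trayfloor=(330,180),lid=(290,180),table=(360,180),shadow=(254,178)).items(): print(n,im[y-2:y+3,x-2:x+3].mean((0,1)).round())
sat=im[:,:,1]-im[:,:,2]
print('tray corners',cast(s,[(222,136.7),(326,112),(342.7,210),(248,231.3)],.012).mean(0).round(4))
m=win((g>138),215,105,350,235);print('quad',quad(s,cv2.morphologyEx(m.astype(np.uint8),cv2.MORPH_CLOSE,np.ones((7,7))),.012))
print('lid',cast(s,(282.7,175.3),.056).round(4))
k=5;c=np.clip((g[140:215,240:320]-110)*4,0,255).astype(np.uint8);cv2.imwrite('pics/lid.png',cv2.resize(c,None,fx=7,fy=7,interpolation=cv2.INTER_CUBIC))
E
```

```text
trayfloor [154. 153. 147.]
lid [155. 156. 151.]
table [133. 129. 128.]
shadow [109. 105. 100.]
tray corners [0.4938 0.3356 0.012 ]
quad (array([493.7, 336. ]), array([140.1, 140.6]), 0.3)
lid [[0.4859 0.3312 0.056 ]]
```

View pics/lid.png

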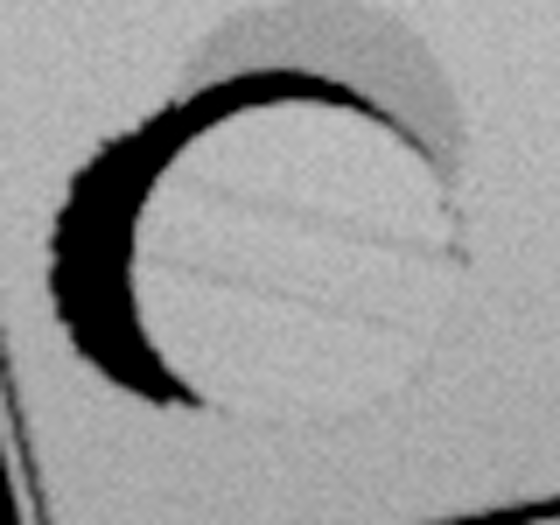

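>>> {"fn": "carry_out", "kwargs": {"motion": "-0.03 -0.1 0 0 0 0 1;-0.06 -0.22 0 0 0 0 1;-0.06 -0.22 0 0 0 0 1;-0.06 -0.22 0 0 0 0 1;-0.06 -0.22 0 0 0 0 1;-0.06 -0.22 0 0 0 0 1;-0.06 -0.22 0 0 0 0 1;-0.06 -0.22 0 0 0 0 1;-0.06 -0.22 0 0 0 0 1;-0.04 -0.12 0 0 0 0 1;0 0 0 0 0 0 1;0 0 0 0 0 0 1"}}

```text
time: 3.25
tool_pos: [0.4855, -0.1085, 0.2898]
ee_rot: [3.141, 0.0, 2.911]
wrist_force: [0.1, 0.5, -0.2]
width: 0.0937
finger_force: 0.0
```

```bash
python3 -c "
from h import *
s=imaging.snapshot('wrist');np.savez('w2.npz',**s);crop(s,0,0,512,384,1.5,'pics/w2.png',.7)
move([.531,-.121,.29])"
```

```text
t 3.3 pos [ 0.4856 -0.1082  0.2898] rot [3.1412e+00 4.0000e-04 2.9120e+00]
shift share [-0.2356 -0.0105 -0.0009]
```

View pics/w2.png

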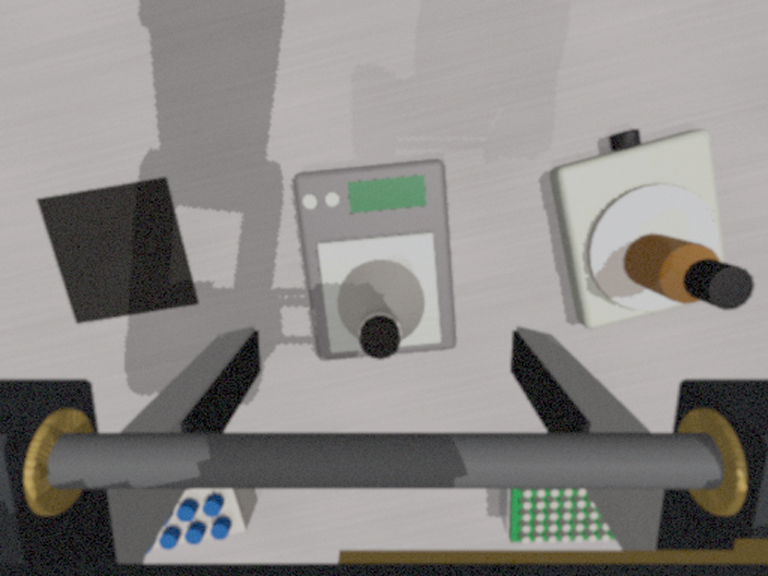

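In this view the mat (118,250), the pan (381,292), the flask foot circle (381,302) with its stopper (380,337), the plate (655,247) and the bottle cap top (731,287) are all clear (displayed px, ×1.5). Now to fit them.

```bash
python3 - <<'E'
from fit import *
s=dict(np.load('w1.npz'))
print('lid',cast(s,(240+293/7-.5,140+266/7-.5),.056).round(4)[0])
s=dict(np.load('w2.npz'));im=s['pixels'].astype(int);g=im.mean(2)
D=lambda x,y:(x/1.5-.33,y/1.5-.33)
mat=win(g<70,15,110,140,225);mat=cv2.morphologyEx(mat.astype(np.uint8),cv2.MORPH_CLOSE,np.ones((5,5)))
print('mat',quad(s,mat,.004))
print('pan lum',g[165,220],g[165,285],'body',g[140,220],'stirbox',im[140,380],im[200,392],'plate',im[140,430],im[165,405])
print('pan',quad(s,win(g>138,208,150,298,238),.04))
print('panC by corners',cast(s,[D(319,242),D(434,234),D(441,347),D(329,355)],.04).round(4))
print('foot',cast(s,[D(381,302)],.04).round(4),proj(s,[.519,-.118,.04]))
print('stopper top',cast(s,[D(380,338)],.14).round(4))
print('stirbox',cast(s,[D(553,168),D(708,131),D(588,327)],.036).round(4))
print('cap',cast(s,[D(732,287)],.146).round(4))
# plate: bluish-white vs box
b=im[:,:,0]-im[:,:,2]; bb=cv2.GaussianBlur(b.astype(np.float32),(0,0),1.2)
print('r-b box',bb[130,380],bb[205,400],'plate',bb[140,430],bb[165,405])
np.save('bb.npy',bb)
E
```

```text
lid [0.4883 0.329  0.056 ]
mat (array([ 439. , -350.2]), array([119.8, 120.2]), 86.0)
pan lum 178.0 180.33333333333334 body 114.66666666666667 stirbox [175 176 165] [176 177 168] plate [179 180 181] [178 178 179]
pan (array([ 524. , -122.4]), array([98.9, 98.9]), 82.3)
panC by corners [[ 0.4676 -0.1628  0.04  ]
 [ 0.4834 -0.0661  0.04  ]
 [ 0.5839 -0.0811  0.04  ]
 [ 0.5683 -0.1805  0.04  ]]
foot [[ 0.5311 -0.1237  0.04  ]] [[255.7440545  191.30088351]]
stopper top [[ 0.5298 -0.1233  0.14  ]]
stirbox [[0.4528 0.0417 0.036 ]
 [0.4528 0.1693 0.036 ]
 [0.597  0.0508 0.036 ]]
cap [[0.5464 0.1094 0.146 ]]
r-b box 5.2445545 9.081606 plate -2.7858279 -2.3805437
```

```bash
python3 - <<'E'
from fit import *
s=dict(np.load('w2.npz'));bb=np.load('bb.npy');g=s['pixels'].mean(2)
m=win((bb<1)&(g>150),380,112,500,218);m=cv2.morphologyEx(m.astype(np.uint8),cv2.MORPH_OPEN,np.ones((3,3)))
c=max(cv2.findContours(m,cv2.RETR_EXTERNAL,cv2.CHAIN_APPROX_NONE)[0],key=cv2.contourArea)[:,0].astype(float)
W=cast(s,c,.04)[:,:2]*1000
from scipy.optimize import least_squares
f=lambda p:np.hypot(W[:,0]-p[0],W[:,1]-p[1])-55
r=least_squares(f,[530,110],loss='cauchy',f_scale=1.0)
print('plate',r.x,np.median(abs(r.fun)),(abs(r.fun)<1.5).mean(),cv2.minEnclosingCircle(W.astype(np.float32)))
move([.5305,-.1235,.16])
E
```

```text
plate [541.84026943 113.66506012] 2.607214367468991 0.4148471615720524 ((538.1950073242188, 113.90365600585938), 53.03251647949219)
t 3.3 pos [ 0.4856 -0.1082  0.2898] rot [3.1412e+00 4.0000e-04 2.9120e+00]
shift share [-0.2357 -0.0235  0.6491]
```

>>> {"fn": "carry_out", "kwargs": {"motion": "-0.08 -0.01 0 0 0 0 1;-0.16 -0.014 0.1 0 0 0 1;0 0 0.2 0 0 0 1;0 0 0.2 0 0 0 1;0 0 0.1 0 0 0 1;0 0 0.05 0 0 0 1;0 0 0 0 0 0 1;0 0 0 0 0 0 1"}}

```text
time: 4.3
tool_pos: [0.5325, -0.1248, 0.1609]
ee_rot: [-3.141, 0.003, 2.911]
wrist_force: [0.8, -0.6, 0.8]
width: 0.094
finger_force: 0.0
```

```bash
python3 -c "
from h import *
s=imaging.snapshot('wrist');np.savez('w3.npz',**s);crop(s,0,0,512,384,1.5,'pics/w3.png',.7)
move([.5305,-.1235,.104])"
```

```text
t 4.35 pos [ 0.5325 -0.1249  0.161 ] rot [-3.1414e+00  2.8000e-03  2.9110e+00]
shift share [0.012  0.0045 0.2849]
```

View pics/w3.png

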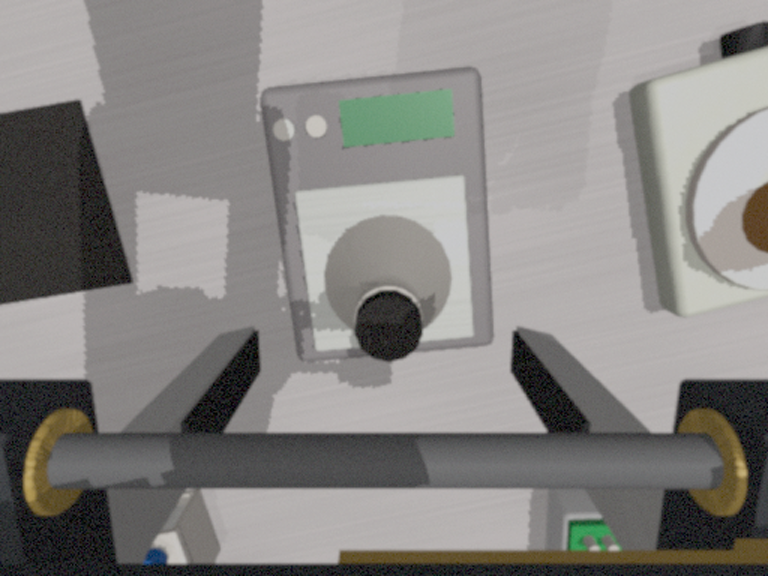

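The flask foot is centred at displayed (388,278) and the stopper at (389,326), between the fingers, so I can descend and grip.

>>> {"fn": "carry_out", "kwargs": {"motion": "0.012 0.008 0.08 0 0 0 1;0 0 0.1 0 0 0 1;0 0 0.07 0 0 0 1;0 0 0.035 0 0 0 1;0 0 0 0 0 0 1;0 0 0 0 0 0 0;0 0 0 0 0 0 0;0 0 0 0 0 0 0;0 0 0 0 0 0 0;0 0 0 0 0 0 0;0 0 0 0 0 0 0;0 0 0 0 0 0 0"}}

```text
time: 5.85
tool_pos: [0.5296, -0.1226, 0.1024]
ee_rot: [3.142, -0.0, 2.911]
wrist_force: [0.1, -0.5, -1.2]
width: 0.0296
finger_force: 30.0
```

```bash
python3 -c "
from h import *
s=imaging.snapshot('wrist')
move([.5305,-.1235,.18]);move([.439,-.350,.18]);print(state()[0]['width'])"
```

```text
t 5.9 pos [ 0.5296 -0.1226  0.1024] rot [ 3.1415e+00 -1.0000e-04  2.9107e+00]
shift share [-0.0054 -0.0033 -0.388 ]
t 5.9 pos [ 0.5296 -0.1226  0.1024] rot [ 3.1415e+00 -1.0000e-04  2.9107e+00]
shift share [ 0.1808 -1.2104 -0.3881]
0.02981507834005395
```

>>> {"fn": "carry_out", "kwargs": {"motion": "0 0 -0.03 0 0 0 0;0 0 -0.07 0 0 0 0;0 0 -0.1 0 0 0 0;0 0 -0.06 0 0 0 0;0.01 -0.06 0 0 0 0 0;0.02 -0.12 0 0 0 0 0;0.022 -0.15 0 0 0 0 0;0.022 -0.15 0 0 0 0 0;0.022 -0.15 0 0 0 0 0;0.022 -0.15 0 0 0 0 0;0.022 -0.15 0 0 0 0 0;0.02 -0.14 0 0 0 0 0"}}

```text
time: 7.4
tool_pos: [0.448, -0.3248, 0.1534]
ee_rot: [3.141, -0.002, 2.91]
wrist_force: [-0.2, -0.1, -1.0]
width: 0.0299
finger_force: 30.0
```

>>> {"fn": "carry_out", "kwargs": {"motion": "0.015 -0.1 0 0 0 0 0;0.006 -0.04 0 0 0 0 0;0 0 0.08 0 0 0 0;0 0 0.12 0 0 0 0;0 0 0.12 0 0 0 0;0 0 0 0 0 0 0;0 0 0 0 0 0 0"}}

```text
time: 8.28
tool_pos: [0.4395, -0.3494, 0.0908]
ee_rot: [3.142, 0.0, 2.912]
wrist_force: [0.6, 0.3, -1.3]
width: 0.0296
finger_force: 30.0
```

```bash
python3 -c "
from h import *
s=imaging.snapshot('wrist')
move([.439,-.350,.067]);print(state()[0]['width'])"
```

```text
t 8.32 pos [ 0.4398 -0.3499  0.0915] rot [-3.1408e+00  1.7000e-03  2.9115e+00]
shift share [ 0.004  -0.0011  0.1224]
0.029727375456081603
```

>>> {"fn": "carry_out", "kwargs": {"motion": "0 0 0.04 0 0 0 0;0 0 0.04 0 0 0 0;0 0 0.02 0 0 0 0;0 0 0.014 0 0 0 0;0 0 0.008 0 0 0 0;0 0 0 0 0 0 0;0 0 0 0 0 0 0"}}

```text
time: 9.2
tool_pos: [0.4391, -0.35, 0.0664]
ee_rot: [-3.141, 0.0, 2.911]
wrist_force: [-0.8, -0.3, 0.4]
width: 0.0299
finger_force: 30.0
```

>>> {"fn": "carry_out", "kwargs": {"motion": "0 0 0.003 0 0 0 0;0 0 0 0 0 0 0;0 0 0 0 0 0 0.45;0 0 0 0 0 0 0.6;0 0 0 0 0 0 0.8;0 0 0 0 0 0 0.8;0 0 0 0 0 0 1;0 0 0 0 0 0 1;0 0 -0.05 0 0 0 1;0 0 -0.1 0 0 0 1;0 0 -0.2 0 0 0 1;0 0 -0.25 0 0 0 1"}}

```text
time: 10.7
tool_pos: [0.4385, -0.3494, 0.1862]
ee_rot: [3.141, -0.002, 2.911]
wrist_force: [1.1, -0.3, -0.3]
width: 0.0939
finger_force: 0.0
```

```bash
python3 -c "
from h import *
s=imaging.snapshot('wrist');np.savez('w4.npz',**s);crop(s,0,0,512,384,1.5,'pics/w4.png',.7)
move([.4883,.329,.19])"
```

```text
t 10.75 pos [ 0.4413 -0.3522  0.1957] rot [-3.1346  0.0116  2.9108]
shift share [ 5.5040e-01  3.3693e+00 -1.4000e-03]
```

View pics/w4.png

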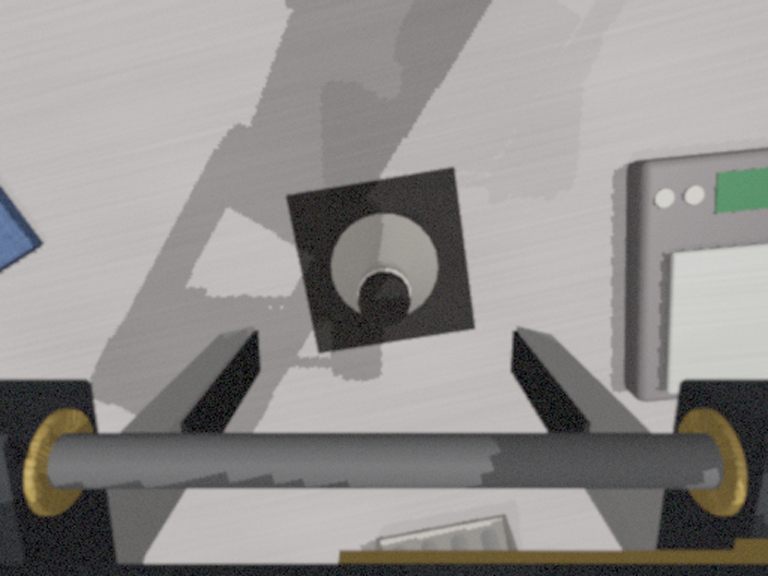

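The flask stands upright in the middle of the mat, at displayed (385,275). Next is the jar.

>>> {"fn": "carry_out", "kwargs": {"motion": "0.015 0.1 0 0 0 0 1;0.035 0.22 0 0 0 0 1;0.036 0.22 0 0 0 0 1;0.036 0.22 0 0 0 0 1;0.036 0.22 0 0 0 0 1;0.036 0.22 0 0 0 0 1;0.036 0.22 0 0 0 0 1;0.036 0.22 0 0 0 0 1;0.036 0.22 0 0 0 0 1;0.036 0.22 0 0 0 0 1;0.036 0.22 0 0 0 0 1;0.036 0.22 0 0 0 0 1"}}

```text
time: 12.25
tool_pos: [0.4726, 0.1615, 0.1838]
ee_rot: [-3.141, -0.003, 2.912]
wrist_force: [0.0, -0.6, -0.0]
width: 0.0941
finger_force: 0.0
```

>>> {"fn": "carry_out", "kwargs": {"motion": "0.036 0.22 0 0 0 0 1;0.036 0.22 0 0 0 0 1;0.036 0.22 0 0 0 0 1;0.036 0.2 0 0 0 0 1;0.01 0.06 0.1 0 0 0 1;0 0 0.1 0 0 0 1;0 0 0 0 0 0 1;0 0 0 0 0 0 1"}}

```text
time: 13.25
tool_pos: [0.4862, 0.345, 0.1451]
ee_rot: [-3.141, -0.001, 2.91]
wrist_force: [0.3, -0.1, -1.0]
width: 0.0939
finger_force: 0.0
```

```bash
python3 - <<'E'
from fit import *
s=imaging.snapshot('wrist');np.savez('w5.npz',**s)
g=s['pixels'].mean(2)
c=np.clip((g-100)*2.5,0,255).astype(np.uint8);
p=proj(s,[.4883,.329,.056])[0];print(p)
x,y=p.astype(int);x0,y0=x-70,y-55;print(x0,y0)
cv2.imwrite('pics/w5.png',cv2.resize(c[y0:y0+110,x0:x0+140],None,fx=5,fy=5,interpolation=cv2.INTER_CUBIC))
move([.4883,.329,.028])
E
```

```text
[239.1035076 202.0379972]
169 147
t 13.3 pos [0.4867 0.3452 0.146 ] rot [3.1412e+00 5.0000e-04 2.9101e+00]
shift share [-0.0262 -0.0772  0.59  ]
```

View pics/w5.png

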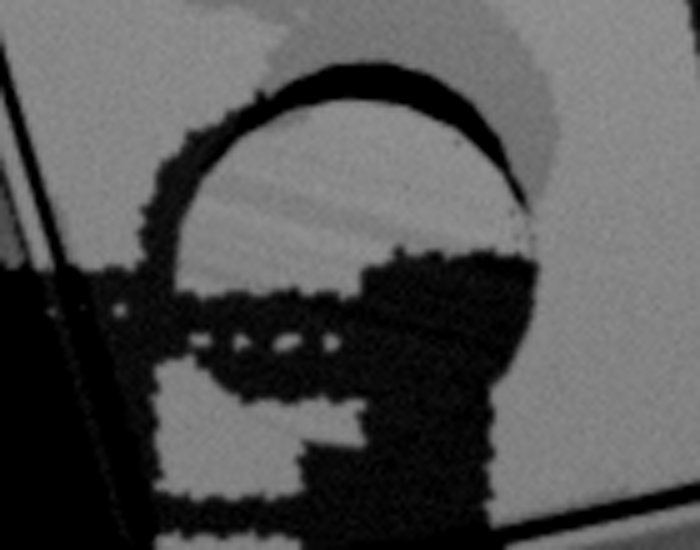

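The lid centre is at px (239.7,202.1), within 1 px of the predicted (239.1,202.0). So the jar position holds and I can descend.

>>> {"fn": "carry_out", "kwargs": {"motion": "-0.026 -0.077 0 0 0 0 1;0 0 0.1 0 0 0 1;0 0 0.18 0 0 0 1;0 0 0.16 0 0 0 1;0 0 0.1 0 0 0 1;0 0 0.05 0 0 0 1;0 0 0 0 0 0 1;0 0 0 0 0 0 1;0 0 0 0 0 0 0;0 0 0 0 0 0 0;0 0 0 0 0 0 0;0 0 0 0 0 0 0"}}

```text
time: 14.8
tool_pos: [0.4881, 0.3297, 0.0276]
ee_rot: [3.141, 0.0, 2.911]
wrist_force: [-0.6, -0.1, 1.2]
width: 0.0586
finger_force: 30.0
```

>>> {"fn": "carry_out", "kwargs": {"motion": "0 0 0 0 0 0 0;0 0 0 0 0 0 0"}}

```text
time: 15.05
tool_pos: [0.4882, 0.3297, 0.0276]
ee_rot: [3.141, 0.0, 2.911]
wrist_force: [0.1, 0.8, 0.3]
width: 0.0585
finger_force: 30.0
```

```bash
python3 -c "
from h import *
s=imaging.snapshot('wrist')
move([.4883,.329,.028]);move([.524,-.1224,.028])"
```

```text
t 15.1 pos [0.4881 0.3297 0.0276] rot [3.1413 0.     2.9109]
shift share [-0.0016 -0.003  -0.0021]
t 15.1 pos [0.4881 0.3297 0.0276] rot [3.1413 0.     2.9109]
shift share [-0.6914 -2.1594 -0.0028]
```

>>> {"fn": "carry_out", "kwargs": {"motion": "0 0 -0.04 0 0 0 0;0 0 -0.1 0 0 0 0;0 0 -0.15 0 0 0 0;0 0 -0.2 0 0 0 0;0 0 -0.2 0 0 0 0;0 0 -0.15 0 0 0 0;0 0 -0.06 0 0 0 0;-0.02 -0.06 0 0 0 0 0;-0.04 -0.13 0 0 0 0 0;-0.06 -0.18 0 0 0 0 0;-0.06 -0.18 0 0 0 0 0;-0.06 -0.18 0 0 0 0 0"}}

```text
time: 16.6
tool_pos: [0.5002, 0.1741, 0.2048]
ee_rot: [-3.139, -0.004, 2.91]
wrist_force: [0.5, -0.4, -2.8]
width: 0.0584
finger_force: 30.0
```

>>> {"fn": "carry_out", "kwargs": {"motion": "-0.06 -0.18 0 0 0 0 0;-0.06 -0.18 0 0 0 0 0;-0.06 -0.18 0 0 0 0 0;-0.06 -0.18 0 0 0 0 0;-0.06 -0.18 0 0 0 0 0;-0.06 -0.18 0 0 0 0 0;-0.05 -0.18 0 0 0 0 0;-0.03 -0.12 0 0 0 0 0;-0.01 -0.05 0 0 0 0 0;0 0 0.1 0 0 0 0;0 0 0.2 0 0 0 0;0 0 0.1 0 0 0 0"}}

```text
time: 18.1
tool_pos: [0.5214, -0.1215, 0.1237]
ee_rot: [3.141, -0.006, 2.911]
wrist_force: [-0.2, 0.1, -2.4]
width: 0.0583
finger_force: 30.0
```

>>> {"fn": "carry_out", "kwargs": {"motion": "0 0 0 0 0 0 0;0 0 0 0 0 0 0"}}

```text
time: 18.35
tool_pos: [0.5239, -0.1225, 0.1281]
ee_rot: [3.141, 0.001, 2.911]
wrist_force: [-0.3, -0.1, -1.3]
width: 0.0586
finger_force: 30.0
```

```bash
python3 -c "
from h import *
s=imaging.snapshot('wrist');np.savez('w6.npz',**s)
move([.524,-.1224,.0636]);print(state()[0]['width'])"
```

```text
t 18.4 pos [ 0.5243 -0.1226  0.1287] rot [-3.1415e+00  2.1000e-03  2.9111e+00]
shift share [0.0023 0.0008 0.3256]
0.0585846208456112
```

>>> {"fn": "carry_out", "kwargs": {"motion": "0 0 0.08 0 0 0 0;0 0 0.1 0 0 0 0;0 0 0.06 0 0 0 0;0 0 0.03 0 0 0 0;0 0 0.02 0 0 0 0;0 0 0.015 0 0 0 0;0 0 0.01 0 0 0 0;0 0 0.005 0 0 0 0;0 0 0 0 0 0 0;0 0 0 0 0 0 0"}}

```text
time: 19.65
tool_pos: [0.5237, -0.1226, 0.0636]
ee_rot: [3.142, 0.0, 2.911]
wrist_force: [0.4, 0.9, -2.4]
width: 0.0585
finger_force: 30.0
```

>>> {"fn": "carry_out", "kwargs": {"motion": "0 0 0.005 0 0 0 0;0 0 0 0 0 0 0;0 0 0 0 0 0 0"}}

```text
time: 20.02
tool_pos: [0.5238, -0.1227, 0.0636]
ee_rot: [-3.142, 0.001, 2.911]
wrist_force: [-3.0, 1.0, 6.4]
width: 0.0582
finger_force: 30.0
```

```bash
python3 -c "
from h import *
for i in range(4): print(state()[0]['wrist_force'].round(1)); imaging.snapshot('wrist')
move([.524,-.1224,.0636])"
```

```text
[-3.   1.   6.4]
[-3.5  0.6  6.2]
[-3.5  0.9  6. ]
[-2.5  1.6  5.6]
t 20.23 pos [ 0.5238 -0.1226  0.0635] rot [-3.1416e+00  8.0000e-04  2.9108e+00]
shift share [-0.0007  0.0014 -0.0003]
```

Contact is confirmed at about 6 N, so I'll release and rise.

>>> {"fn": "carry_out", "kwargs": {"motion": "0 0 0 0 0 0 0.75;0 0 0 0 0 0 0.85;0 0 0 0 0 0 0.95;0 0 0 0 0 0 1;0 0 -0.05 0 0 0 1;0 0 -0.12 0 0 0 1;0 0 -0.2 0 0 0 1;0 0 -0.25 0 0 0 1;0 0 -0.2 0 0 0 1;0 0 -0.1 0 0 0 1;0 0 0 0 0 0 1;0 0 0 0 0 0 1"}}

```text
time: 21.72
tool_pos: [0.5232, -0.1225, 0.2455]
ee_rot: [3.141, -0.001, 2.911]
wrist_force: [0.5, 1.1, 0.9]
width: 0.094
finger_force: 0.0
```

```bash
python3 -c "
from h import *
s=imaging.snapshot('wrist');np.savez('w7.npz',**s);crop(s,0,0,512,384,1.5,'pics/w7.png',.7)
print(proj(s,[[.524,-.1224,.092],[.547,.1094,.146],[.54,.1137,.04]])*1.5)
move([.545,.1094,.247])"
```

```text
[[386.05237185 271.0288212 ]
 [805.46173975 235.60326508]
 [696.88905746 206.79612309]]
t 21.77 pos [ 0.523  -0.1224  0.2449] rot [ 3.1412e+00 -2.7000e-03  2.9108e+00]
shift share [ 0.1582  1.1535 -0.0097]
```

View pics/w7.png

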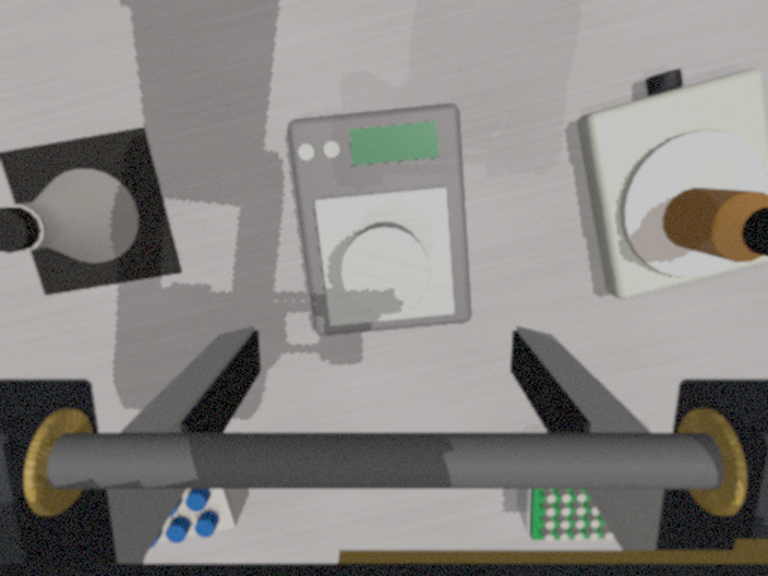

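The jar stands centred on the pan, its lid at displayed (386,268) against a predicted (386,271). Moving over the bottle now.

>>> {"fn": "carry_out", "kwargs": {"motion": "0.02 0.1 0 0 0 0 1;0.03 0.2 0 0 0 0 1;0.03 0.22 0 0 0 0 1;0.03 0.22 0 0 0 0 1;0.025 0.2 0 0 0 0 1;0.02 0.15 0 0 0 0 1;0 0.06 0.1 0 0 0 1;0 0 0 0 0 0 1;0 0 0 0 0 0 1"}}

```text
time: 22.9
tool_pos: [0.5457, 0.1085, 0.2265]
ee_rot: [-3.141, -0.001, 2.911]
wrist_force: [0.5, 0.1, 1.0]
width: 0.0942
finger_force: 0.0
```

```bash
python3 -c "
from h import *
s=imaging.snapshot('wrist');np.savez('w8.npz',**s);crop(s,100,20,420,260,2.4,'pics/w8.png',.7)
print((proj(s,[[.5464,.1094,.146],[.5464,.1094,.04],[.54,.1137,.04]])-[100,20])*2.4)
move([.5464,.1094,.115])"
```

```text
[[380.6404887  428.52138303]
 [379.32295674 370.41847681]
 [385.30457552 354.82687284]]
t 22.95 pos [0.546  0.1082 0.227 ] rot [3.1415e+00 4.0000e-04 2.9104e+00]
shift share [-2.000e-04  6.100e-03  5.598e-01]
```

View pics/w8.png

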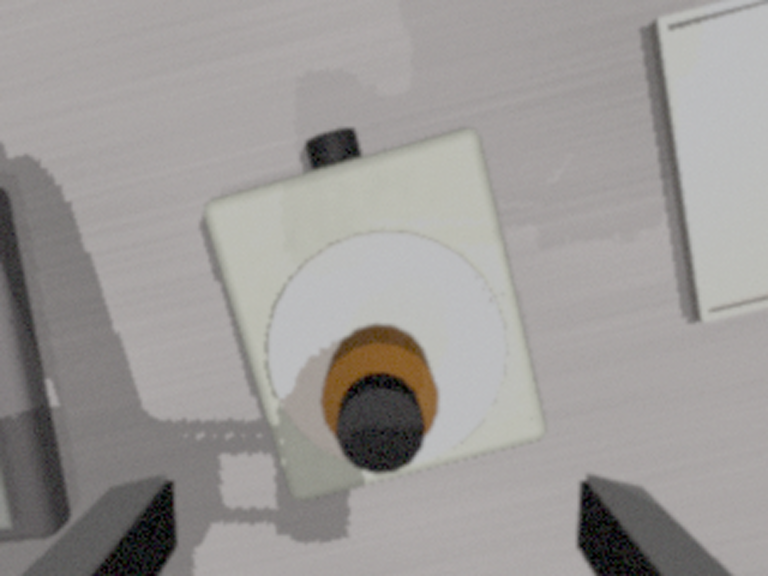

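The cap top is at crop (381,430), matching the prediction of (381,428). The plate centre is at about (387,350). Descending to grip.

>>> {"fn": "carry_out", "kwargs": {"motion": "0 0.006 0.08 0 0 0 1;0 0 0.16 0 0 0 1;0 0 0.16 0 0 0 1;0 0 0.1 0 0 0 1;0 0 0.06 0 0 0 1;0 0 0 0 0 0 1;0 0 0 0 0 0 0;0 0 0 0 0 0 0;0 0 0 0 0 0 0;0 0 0 0 0 0 0;0 0 0 0 0 0 0;0 0 0 0 0 0 0"}}

```text
time: 24.45
tool_pos: [0.5463, 0.1096, 0.1145]
ee_rot: [3.142, -0.0, 2.911]
wrist_force: [-0.0, 0.0, 0.7]
width: 0.0373
finger_force: 0.0
```

```bash
python3 -c "
from h import *
s=imaging.snapshot('wrist')
move([.5464,.1094,.115]);move([.4937,.3358,.115]);print(state()[0]['width'])"
```

```text
t 24.5 pos [0.5464 0.1096 0.1145] rot [ 3.1415 -0.      2.9109]
shift share [-0.0004 -0.0008 -0.0027]
t 24.5 pos [0.5464 0.1096 0.1145] rot [ 3.1415 -0.      2.9109]
shift share [ 0.515   1.0409 -0.0026]
0.03366171239261243
```

>>> {"fn": "carry_out", "kwargs": {"motion": "0 0 0 0 0 0 0;0 0 0 0 0 0 0;0 0 0 0 0 0 0;0 0 -0.03 0 0 0 0;0 0 -0.08 0 0 0 0;0 0 -0.1 0 0 0 0;0 0 -0.04 0 0 0 0;0 0 0 0 0 0 0"}}

```text
time: 25.5
tool_pos: [0.5469, 0.1096, 0.1656]
ee_rot: [3.141, 0.002, 2.911]
wrist_force: [-0.2, 0.7, -1.5]
width: 0.0284
finger_force: 30.0
```

>>> {"fn": "carry_out", "kwargs": {"motion": "0.025 0.05 0 0 0 0 0;0.05 0.1 0 0 0 0 0;0.07 0.14 0 0 0 0 0;0.07 0.14 0 0 0 0 0;0.07 0.14 0 0 0 0 0;0.07 0.14 0 0 0 0 0;0.07 0.14 0 0 0 0 0;0.06 0.12 0 0 0 0 0;0.03 0.07 0 0 0 0 0;0 0 0.1 0 0 0 0;0 0 0 0 0 0 0;0 0 0 0 0 0 0"}}

```text
time: 27.0
tool_pos: [0.4938, 0.3354, 0.1446]
ee_rot: [-3.141, -0.0, 2.91]
wrist_force: [-0.4, 0.1, -1.9]
width: 0.0283
finger_force: 30.0
```

```bash
python3 -c "
from h import *
s=imaging.snapshot('wrist')
move([.4937,.3358,.0785]);print(state()[0]['width'])"
```

```text
t 27.05 pos [0.4941 0.3354 0.1451] rot [3.1410e+00 6.0000e-04 2.9102e+00]
shift share [0.0024 0.0011 0.3332]
0.028627092210267106
```

>>> {"fn": "carry_out", "kwargs": {"motion": "0.001 0 0.08 0 0 0 0;0 0 0.1 0 0 0 0;0 0 0.07 0 0 0 0;0 0 0.03 0 0 0 0;0 0 0.02 0 0 0 0;0 0 0.015 0 0 0 0;0 0 0.01 0 0 0 0;0 0 0.008 0 0 0 0;0 0 0.003 0 0 0 0;0 0 0 0 0 0 0;0 0 0 0 0 0 0"}}

```text
time: 28.42
tool_pos: [0.4938, 0.3358, 0.0784]
ee_rot: [3.141, 0.001, 2.911]
wrist_force: [-1.8, -0.6, 3.6]
width: 0.0283
finger_force: 30.0
```

Contact. Release the bottle and rise.

>>> {"fn": "carry_out", "kwargs": {"motion": "0 0 0 0 0 0 0.4;0 0 0 0 0 0 0.5;0 0 0 0 0 0 0.7;0 0 0 0 0 0 0.9;0 0 -0.05 0 0 0 1;0 0 -0.12 0 0 0 1;0 0 -0.22 0 0 0 1;0 0 -0.25 0 0 0 1;0 0 -0.2 0 0 0 1;0 0 -0.1 0 0 0 1;0 0 0 0 0 0 1;0 0 0 0 0 0 1"}}

```text
time: 29.92
tool_pos: [0.4931, 0.3354, 0.2642]
ee_rot: [-3.141, -0.001, 2.911]
wrist_force: [1.1, -0.1, -0.9]
width: 0.0943
finger_force: 0.0
```

```bash
python3 -c "
from h import *
s=imaging.snapshot('wrist');np.savez('w9.npz',**s);crop(s,0,0,512,384,1.5,'pics/w9.png',.7)
print(proj(s,[[.4937,.3358,.11],[.4937,.3358,.004]])*1.5)
move([.51,.0,.267]);move([.439,-.35,.267])"
```

```text
[[386.67384747 270.34467353]
 [386.35713044 246.36045657]]
t 29.98 pos [0.493  0.3353 0.2636] rot [-3.1398e+00 -2.1000e-03  2.9108e+00]
shift share [-0.4665 -1.6128 -0.015 ]
t 29.98 pos [0.493  0.3353 0.2636] rot [-3.1398e+00 -2.1000e-03  2.9108e+00]
shift share [-0.5213 -3.3976 -0.0119]
```

View pics/w9.png

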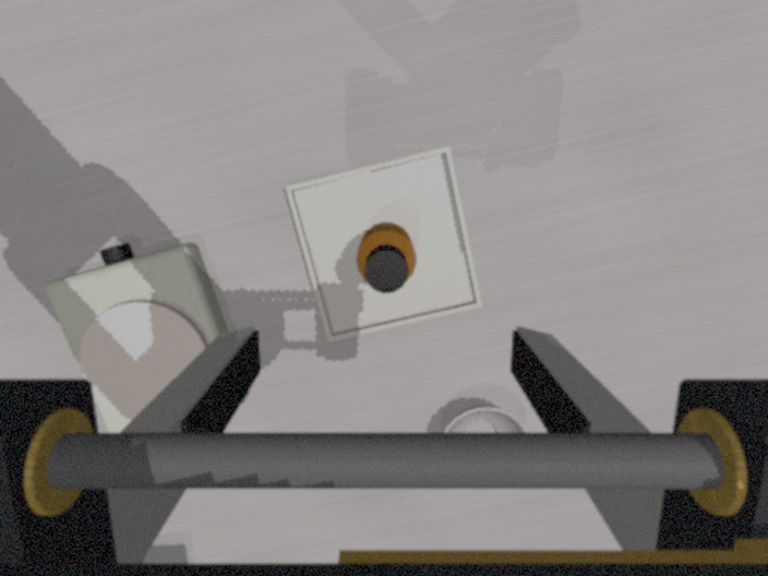

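The bottle stands upright in the middle of the tray, its cap at displayed (386,269). Next I stop over the empty stirrer to refine the plate centre.

>>> {"fn": "carry_out", "kwargs": {"motion": "-0.02 -0.07 0 0 0 0 1;-0.05 -0.16 0 0 0 0 1;-0.07 -0.22 0 0 0 0 1;-0.07 -0.22 0 0 0 0 1;-0.06 -0.2 0 0 0 0 1;-0.05 -0.15 0 0 0 0 1;-0.02 -0.05 0 0 0 0 1;0 0 0 0 0 0 1;0 0 0 0 0 0 1"}}

```text
time: 31.1
tool_pos: [0.5105, 0.1126, 0.265]
ee_rot: [3.141, -0.001, 2.912]
wrist_force: [-0.3, 0.8, 0.4]
width: 0.0941
finger_force: 0.0
```

```bash
cat > plate.py <<'E'
from fit import *
from scipy.optimize import least_squares
import sys
def plate(s):
    im=s['pixels'].astype(np.float32);bb=cv2.GaussianBlur((im[:,:,0]-im[:,:,2])/im.mean(2),(0,0),1.5)
    p=proj(s,[.54,.1137,.04])[0].astype(int)
    m=win(bb<.015,*(p-75),*(p+75));m=cv2.morphologyEx(m.astype(np.uint8),cv2.MORPH_OPEN,np.ones((5,5)))
    n,l,st,_=cv2.connectedComponentsWithStats(m); m=(l==l[p[1],p[0]]).astype(np.uint8)
    c=max(cv2.findContours(m,cv2.RETR_EXTERNAL,cv2.CHAIN_APPROX_NONE)[0],key=cv2.contourArea)[:,0].astype(float)
    W=cast(s,c,.04)[:,:2]*1000
    r=least_squares(lambda p:np.hypot(W[:,0]-p[0],W[:,1]-p[1])-p[2],[540,114,55],loss='cauchy')
    print('plate',r.x.round(1),(abs(r.fun)<2).mean().round(2),cv2.minEnclosingCircle(W.astype(np.float32)),len(c))
s=imaging.snapshot('wrist');np.savez('w10.npz',**s);crop(s,0,0,512,384,1.5,'pics/w10.png',.7)
plate(s); plate(dict(np.load('w8.npz')))
s=dict(np.load('w8.npz'));D=lambda x,y:(100+x/2.4-.3,20+y/2.4-.3)
print(cast(s,[D(387,231),D(267,349),D(507,349)],.04).round(4))
move([.439,-.35,.18])
E
python3 plate.py
```

```text
plate [538.8 114.5  52.9] 0.77 ((539.0213623046875, 114.73295593261719), 53.80759048461914) 259
plate [645.9  83.  296.3] 0.08 ((642.0537719726562, 83.70571899414062), 369.62921142578125) 1788
[[0.4862 0.1267 0.04  ]
 [0.5247 0.0617 0.04  ]
 [0.5497 0.1679 0.04  ]]
t 31.15 pos [0.5105 0.1128 0.2651] rot [ 3.1412e+00 -5.0000e-04  2.9123e+00]
shift share [-0.1777 -2.3347  0.4246]plate.py:5: RuntimeWarning: invalid value encountered in divide
  im=s['pixels'].astype(np.float32);bb=cv2.GaussianBlur((im[:,:,0]-im[:,:,2])/im.mean(2),(0,0),1.5)
```

The plate centre is at (0.5385, 0.1146). Back to the flask.

>>> {"fn": "carry_out", "kwargs": {"motion": "-0.01 -0.1 0 0 0 0 1;-0.016 -0.22 0 0 0 0 1;-0.017 -0.22 0 0 0 0 1;-0.017 -0.22 0 0 0 0 1;-0.017 -0.22 0 0 0 0 1;-0.017 -0.22 0 0 0 0 1;-0.017 -0.22 0 0 0 0 1;-0.017 -0.22 0 0 0 0 1;-0.017 -0.22 0 0 0 0 1;-0.017 -0.22 0 0 0 0 1;-0.012 -0.18 0 0 0 0 1;-0.004 -0.075 0 0 0 0 1"}}

```text
time: 32.65
tool_pos: [0.4387, -0.3517, 0.2646]
ee_rot: [3.141, -0.001, 2.91]
wrist_force: [-0.2, 0.7, -0.3]
width: 0.094
finger_force: 0.0
```

>>> {"fn": "carry_out", "kwargs": {"motion": "0 0 0.1 0 0 0 1;0 0 0.2 0 0 0 1;0 0 0.2 0 0 0 1;0 0 0 0 0 0 1;0 0 0 0 0 0 1"}}

```text
time: 33.28
tool_pos: [0.4396, -0.3509, 0.1671]
ee_rot: [-3.141, 0.002, 2.912]
wrist_force: [-0.0, -0.3, -0.3]
width: 0.0941
finger_force: 0.0
```

```bash
python3 -c "
from h import *
s=imaging.snapshot('wrist');crop(s,0,0,512,384,1.5,'pics/w11.png',.7)
print(proj(s,[[.439,-.35,.104],[.439,-.35,.004]])*1.5)
move([.439,-.35,.067])"
```

```text
[[387.58394346 303.82852677]
 [386.94605809 265.23308659]]
t 33.33 pos [ 0.4398 -0.3513  0.1679] rot [-3.1397  0.0036  2.9117]
shift share [0.0074 0.0065 0.5043]
```

View pics/w11.png

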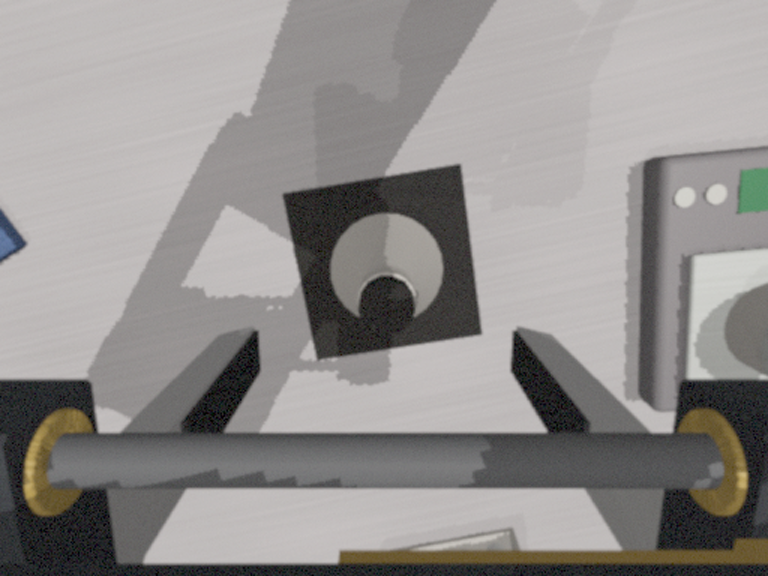

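The flask foot is at (387,268) and the stopper at (387,305), both as predicted. Descend and grip.

>>> {"fn": "carry_out", "kwargs": {"motion": "0.004 0.004 0.1 0 0 0 1;0 0 0.15 0 0 0 1;0 0 0.13 0 0 0 1;0 0 0.08 0 0 0 1;0 0 0.04 0 0 0 1;0 0 0 0 0 0 1;0 0 0 0 0 0 0;0 0 0 0 0 0 0;0 0 0 0 0 0 0;0 0 0 0 0 0 0;0 0 0 0 0 0 0;0 0 0 0 0 0 0"}}

```text
time: 34.83
tool_pos: [0.4379, -0.35, 0.0652]
ee_rot: [3.141, -0.0, 2.911]
wrist_force: [0.1, -0.1, 0.2]
width: 0.0377
finger_force: 0.0
```

>>> {"fn": "carry_out", "kwargs": {"motion": "0 0 0 0 0 0 0;0 0 0 0 0 0 0;0 0 0 0 0 0 0"}}

```text
time: 35.2
tool_pos: [0.4379, -0.3499, 0.0652]
ee_rot: [3.141, -0.0, 2.911]
wrist_force: [0.0, 0.9, -1.5]
width: 0.0297
finger_force: 30.0
```

```bash
python3 -c "
from h import *
move([.5385,.1146,.1])"
```

```text
t 35.2 pos [ 0.4379 -0.3499  0.0652] rot [ 3.1414e+00 -1.0000e-04  2.9109e+00]
shift share [ 0.0417  2.3762 -0.1735]
```

>>> {"fn": "carry_out", "kwargs": {"motion": "0 0 -0.04 0 0 0 0;0 0 -0.1 0 0 0 0;0 0 -0.15 0 0 0 0;0 0 -0.17 0 0 0 0;0 0 -0.12 0 0 0 0;0 0 -0.06 0 0 0 0;0 0.05 0 0 0 0 0;0.003 0.12 0 0 0 0 0;0.003 0.17 0 0 0 0 0;0.004 0.17 0 0 0 0 0;0.003 0.17 0 0 0 0 0;0.003 0.17 0 0 0 0 0"}}

```text
time: 36.7
tool_pos: [0.473, -0.1816, 0.1913]
ee_rot: [3.14, -0.003, 2.911]
wrist_force: [0.2, 0.1, -1.9]
width: 0.0295
finger_force: 30.0
```

>>> {"fn": "carry_out", "kwargs": {"motion": "0.003 0.17 0 0 0 0 0;0.003 0.17 0 0 0 0 0;0.003 0.17 0 0 0 0 0;0.003 0.17 0 0 0 0 0;0.003 0.17 0 0 0 0 0;0.003 0.17 0 0 0 0 0;0.004 0.17 0 0 0 0 0;0.003 0.17 0 0 0 0 0;0.002 0.12 0 0 0 0 0;0 0.046 0 0 0 0 0;0 0 0 0 0 0 0;0 0 0 0 0 0 0"}}

```text
time: 38.2
tool_pos: [0.5379, 0.1137, 0.1929]
ee_rot: [-3.141, -0.001, 2.91]
wrist_force: [-0.1, -1.7, -1.6]
width: 0.0292
finger_force: 30.0
```

```bash
python3 -c "
from h import *
imaging.snapshot('wrist')
move([.5378,.1146,.1012]);print(state()[0]['width'])"
```

```text
t 38.25 pos [0.5381 0.1136 0.1931] rot [-3.1412e+00 -3.0000e-04  2.9096e+00]
shift share [0.0023 0.0046 0.4596]
0.029885184573398383
```

>>> {"fn": "carry_out", "kwargs": {"motion": "0.001 0.004 0.08 0 0 0 0;0 0 0.12 0 0 0 0;0 0 0.1 0 0 0 0;0 0 0.07 0 0 0 0;0 0 0.04 0 0 0 0;0 0 0.015 0 0 0 0;0 0 0.015 0 0 0 0;0 0 0.01 0 0 0 0;0 0 0.007 0 0 0 0;0 0 0 0 0 0 0;0 0 0 0 0 0 0"}}

```text
time: 39.62
tool_pos: [0.5384, 0.1154, 0.1021]
ee_rot: [3.141, 0.0, 2.911]
wrist_force: [-0.5, -0.6, -2.4]
width: 0.0295
finger_force: 30.0
```

>>> {"fn": "carry_out", "kwargs": {"motion": "0 0 0.005 0 0 0 0;0 0 0.003 0 0 0 0;0 0 0 0 0 0 0;0 0 0 0 0 0 0"}}

```text
time: 40.12
tool_pos: [0.5385, 0.1154, 0.1011]
ee_rot: [3.141, 0.001, 2.911]
wrist_force: [-1.4, 0.7, 4.3]
width: 0.0296
finger_force: 30.0
```

Contact. Release and rise.

>>> {"fn": "carry_out", "kwargs": {"motion": "0 0 0 0 0 0 0.4;0 0 0 0 0 0 0.5;0 0 0 0 0 0 0.7;0 0 0 0 0 0 0.9;0 0 0 0 0 0 1;0 0 -0.05 0 0 0 1;0 0 -0.12 0 0 0 1;0 0 -0.22 0 0 0 1;0 0 -0.25 0 0 0 1;0 0 -0.2 0 0 0 1;0 0 0 0 0 0 1;0 0 0 0 0 0 1"}}

```text
time: 41.62
tool_pos: [0.538, 0.1153, 0.2676]
ee_rot: [-3.141, -0.001, 2.911]
wrist_force: [0.7, -0.7, 0.4]
width: 0.0941
finger_force: 0.0
```

```bash
python3 -c "
from h import *
s=imaging.snapshot('wrist');crop(s,0,0,512,384,1.5,'pics/w12.png',.7)
print(proj(s,[[.5385,.1146,.14],[.5385,.1146,.04]])*1.5)"
```

```text
[[384.92728826 279.07685342]
 [384.92152917 252.6019138 ]]
```

View pics/w12.png

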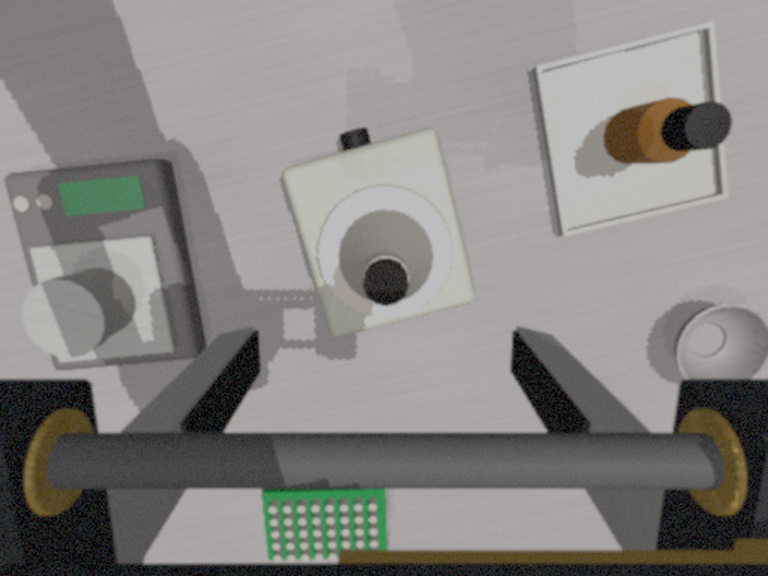

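The flask foot at (386,255) is centred on the plate at (385,252), and the bottle and jar are upright in their places. Handing in.

```bash
python3 -c "
from bench import robot
print(robot.close_job())"
```

```text
the job is handed in; nothing more can be done
None
```

The flask is on the stirrer, the bottle in the tray and the jar on the balance; in the last wrist view all three stood upright and centred to within a few mm. The flask was parked on the mat in between, and I handed the job in at about 42 s; no verdict came back.

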